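Find the drill chuck by weight

TASK

One of the three identical closed grey boxes with black lids holds a steel drill chuck and is clearly the heaviest: heft the boxes to find it, setting each back upright on the bench, and open no other box. Lift off that box's lid and lay it flat on the bench, handle up, then lift the chuck out and set it down gently in the steel tray, without dropping it. Leave the other two boxes closed and everything else on the bench alone.

Things in the scene. Friction and masses are not known exactly. Their poses are not given: they have to be found in the camera images.
- box_a_center (a point): Centre of closed box A's body, half-way up (27.5 mm above its underside). One of three identical grey plastic boxes with black lids: body 112 mm long (own x), 62 mm wide (own y), 55 mm high, z up, walls and floor 4 mm; the lid adds 24 mm. Closed it weighs about 0.33 kg, or about 0.75 kg if it is the one, any of the three, with the steel chuck (0.45 kg) in it.
- box_a: Box A, origin under its centre. Its content, 40 mm across and 46 mm tall, stands upright at the box's centre (2 mm play) from 4 to 50 mm above the underside, foot in a nest of ribs up to 14 mm: straight for its lower 34 mm, then tapering to 28 mm at the top. In one box it is a steel drill chuck, in the others a white plastic packing plug of 0.03 kg.
- lid_a_grip (a point): Centre of the grey handle bar on box A's loose lift-off lid, 69.5 mm above the underside of the closed box. Bar 50 mm long (own x, along the box), 14 mm wide (own y), 19 mm high. With the lid flat on the bench, handle up, it is 18.5 mm above the bench.
- lid_a: Lid A: black plate 109 x 59 x 5 mm, origin at the centre of the plate's underside, which rests on the box's rim 55 mm up; a 4 mm lip below locates it with 1.5 mm play and nothing else holds it. The handle's top is 24 mm above the plate's underside; the lid weighs 0.08 kg.
- box_b_center (a point): Centre of closed box B's body, half-way up (27.5 mm above its underside). One of three identical grey plastic boxes with black lids: body 112 mm long (own x), 62 mm wide (own y), 55 mm high, z up, walls and floor 4 mm; the lid adds 24 mm. Closed it weighs about 0.33 kg, or about 0.75 kg if it is the one, any of the three, with the steel chuck (0.45 kg) in it.
- box_b: Box B, origin under its centre. Its content, 40 mm across and 46 mm tall, stands upright at the box's centre (2 mm play) from 4 to 50 mm above the underside, foot in a nest of ribs up to 14 mm: straight for its lower 34 mm, then tapering to 28 mm at the top. In one box it is a steel drill chuck, in the others a white plastic packing plug of 0.03 kg.
- lid_b_grip (a point): Centre of the grey handle bar on box B's loose lift-off lid, 69.5 mm above the underside of the closed box. Bar 50 mm long (own x, along the box), 14 mm wide (own y), 19 mm high. With the lid flat on the bench, handle up, it is 18.5 mm above the bench.
- lid_b: Lid B: black plate 109 x 59 x 5 mm, origin at the centre of the plate's underside, which rests on the box's rim 55 mm up; a 4 mm lip below locates it with 1.5 mm play and nothing else holds it. The handle's top is 24 mm above the plate's underside; the lid weighs 0.08 kg.
- box_c_center (a point): Centre of closed box C's body, half-way up (27.5 mm above its underside). One of three identical grey plastic boxes with black lids: body 112 mm long (own x), 62 mm wide (own y), 55 mm high, z up, walls and floor 4 mm; the lid adds 24 mm. Closed it weighs about 0.33 kg, or about 0.75 kg if it is the one, any of the three, with the steel chuck (0.45 kg) in it.
- box_c: Box C, origin under its centre. Its content, 40 mm across and 46 mm tall, stands upright at the box's centre (2 mm play) from 4 to 50 mm above the underside, foot in a nest of ribs up to 14 mm: straight for its lower 34 mm, then tapering to 28 mm at the top. In one box it is a steel drill chuck, in the others a white plastic packing plug of 0.03 kg.
- lid_c_grip (a point): Centre of the grey handle bar on box C's loose lift-off lid, 69.5 mm above the underside of the closed box. Bar 50 mm long (own x, along the box), 14 mm wide (own y), 19 mm high. With the lid flat on the bench, handle up, it is 18.5 mm above the bench.
- lid_c: Lid C: black plate 109 x 59 x 5 mm, origin at the centre of the plate's underside, which rests on the box's rim 55 mm up; a 4 mm lip below locates it with 1.5 mm play and nothing else holds it. The handle's top is 24 mm above the plate's underside; the lid weighs 0.08 kg.
- tray_floor (a point): Centre of the inner floor (4 mm above the bench) of a fixed open steel parts tray, 140 mm (own x) x 100 mm (own y) outside, walls 4 mm thick and 22 mm high.
- tray: The parts tray itself: origin at the centre of its underside, fixed to the bench.
- battery: Black and grey cordless-tool battery, 110 x 70 x 63 mm; bystander, near the work; leave it alone. Origin at its underside.
- gusset: Pointed pine offcut lying flat, about 155 x 90 x 38 mm; bystander, near the work; leave it alone. Origin at its underside.
- driver: Screwdriver with black handle lying on the bench, origin in its length; bystander, near the work; leave it alone. Origin at its underside.
Things that resemble listed ones, but are neither listed nor needed, are in the scene too. What is shaped like the lid_a but green or turquoise is not meant.

How it is judged:
By the outcome, as a careful person would: the job done as asked, in the order asked, and still so for the second after the job is handed in, with the robot touching nothing.
It also fails if it takes over 72 s, if anything falls off the work surface, if the arm or the gripper's body presses on something with over 40 N, if the wrist force passes 120 N, or if a joint passes its speed limit or range.

ROBOT

A 6-joint arm with a two-finger parallel gripper is mounted at the origin on the work surface. World frame = base frame: x ahead of the robot, y to its left, z up, the work surface at z = 0. Lengths are in m, angles in rad, forces in N, time in s.
With the tool pointing down it reaches from about 0.325 to 0.85 m from the base axis. Payload 4.4 kg.
Tool frame: the origin (TCP) lies at the very end of the fingers, on their centre line; the grasp point (between the pads) lies r.grip_depth behind it (r.grip_depth is the distance from the TCP to the grasp point, in m); y points along the fingers, z is the direction in which the jaws open and shut, and the axes are right-handed (so a half turn about y gives the same grasp; the last joint's range is limited). The gripper opens to 94 mm and grips with 3 to 60 N. Pads are 16 mm wide; open, the fingers measure 119 mm over their backs; the gripper's body (75 mm by 177 mm) begins 78 mm behind the grasp point.
Start: joints at [-1.306, 0.207, 1.542, -0, 1.393, -0.15], TCP at [0.232, -0.526, 0.181] pointing down, gripper open.
Joint ranges: [-2.73, 2.73], [-0.86, 2.22], [0.23, 2.46], [-1.11, 4.25], [0.08, 2.63], [-2.82, 2.82]. Speed limits (rad/s): [2.79, 2.79, 3.14, 3.14, 3.14, 3.14].

INTERFACE

Orientations are given as [roll, pitch, yaw] about the fixed x, y, z axes, in that order (R = Rz(yaw) Ry(pitch) Rx(roll)).
In Python, from workcell import r gives the robot as it stands.
- The arm moves only by the tool apply_moves, never from a script. Its argument "rows" is a list that holds one entry, the list of rows, each a list of 5 numbers: the shift along the tool's x, y, z in cm, then the turn about the tool's y in degrees, then the opening, from -1 (shut) to 1 (fully open). In form: [[[tx, ty, tz, twist, claw], ...]]. A call has 1 to 10 rows; each row shifts and turns the commanded pose from where the row before left it, along the tool's axes as they then stand; what a row does not reach is not made up. A row lasts 1/8 s, in which the tool goes at most 62.5 mm and 10.7 degrees, less where a joint would pass 70% of its speed; a pose out of reach is approached as far as the arm can. A call is refused whole if a number of a shift passes 6.25 or a number of a turn 10.7, either way. A call with a gripper value outside its range is refused whole. The fingers move at their own pace and stop on an object; "grip_force" is the grip in N (left out, the last holds). Time passes only in rows, so rows that do not move let the fingers close. It gives the time, the measured TCP pose, the force and the opening at its end, in the units of the state.
- r.observe(): the state, without advancing time (a new reading comes with each control period).
- r.grab_frame(name): name is "scene" or "top"; returns the picture (384x512x3 uint8, red, green, blue); there is no depth.
- r.camera_info(name): a dict with "fx", "fy", "cx", "cy" (pixels), "extrinsics" (4x4, takes a point from camera to world coordinates). Camera axes: x right, y down, z forward; pixel columns grow to the right and rows downward; lengths in m; the calibration is good to about 2 mm. A picture is of the moment at which its call begins. camera_info takes no time and is no camera call.
- r.close_job(): hands the job in, once; it reports no verdict.
The state is a dict: "time_s": time; "joint_positions": joint angles; "joint_velocities": joint speeds; "effort": joint torques, N m; "tcp_pos": TCP position; "tcp_rot": TCP orientation; "wrist_force": force on the tool from outside, world axes, zero at the start; "torque": the same for the moment, N m; "grip_width": finger opening in m.
Only numpy, scipy, OpenCV 4.12 (cv2) and the standard library are available. Lean on these libraries where they do the work, as an engineer would, in place of code of your own. Each camera call takes 0.05 s, during which the arm holds its last target. There are 200 camera calls.

## Working session

There is one attempt and no reset: what is moved stays moved. The work goes in short steps, Python scripts to look and compute and a tool call to move; the robot and the scene stay as the last step left them, time stands still between calls to the robot, and variables do not carry over. Pictures are saved under pics/ and viewed, about 8 in all and at most 12, crops included, and the job is handed in when it is done.

Besides the shell and the picture viewer there is one more tool, called after "Call:" in YAML: its name, and indented under it one key for each argument. apply_moves: Moves the arm, as the interface text tells. Its arguments: {"type":"object","properties":{"rows":{"type":"array"},"grip_force":{"type":"number"}},"required":["rows"]}

```bash
mkdir -p pics; ls; python3 - <<'E'
from workcell import r
import cv2
for n in("scene","top"):
    cv2.imwrite(f"pics/{n}0.png",cv2.resize(r.grab_frame(n)[:,:,::-1],(800,600),interpolation=cv2.INTER_CUBIC))
    print(n,r.camera_info(n))
print(r.observe(),r.grip_depth)
E
```

```text
pics
scene {'fx': 407.849047218825, 'fy': 407.849047218825, 'cx': 257.1748449297701, 'cy': 193.68881543138227, 'extrinsics': array([[-0.28598681,  0.70699827, -0.6468114 ,  1.23771985],
       [ 0.95808154,  0.22299448, -0.17987001,  0.20327198],
       [ 0.01706759, -0.67113852, -0.74113547,  0.96347147],
       [ 0.        ,  0.        ,  0.        ,  1.        ]])}
top {'fx': 474.2631755290642, 'fy': 474.2631755290642, 'cx': 252.4052417939816, 'cy': 191.10541891435642, 'extrinsics': array([[-0.01798386, -0.97188118,  0.23478405,  0.13565848],
       [-0.99983539,  0.01804548, -0.00188616, -0.01563462],
       [-0.00240367, -0.23477933, -0.97204572,  1.5880629 ],
       [ 0.        ,  0.        ,  0.        ,  1.        ]])}
{'time_s': 0.1, 'joint_positions': array([-1.30546150e+00,  2.07358806e-01,  1.54278125e+00,  8.48928412e-06,
        1.39351173e+00, -1.50521601e-01]), 'joint_velocities': array([-0.00036907, -0.00201262, -0.0028489 , -0.00129353,  0.00055662,
        0.00101099]), 'effort': array([ 4.01616967e-05, -3.71862745e+01, -2.82293397e+01,  6.99426932e-02,
        3.10858805e-02, -5.48436014e-05]), 'tcp_pos': array([ 0.23206089, -0.52524709,  0.1797075 ]), 'tcp_rot': array([-1.57283092e+00,  3.17032369e-04, -2.72573805e+00]), 'wrist_force': array([ 0.11741265, -0.33896444, -0.15463014]), 'torque': array([ 0.03841831,  0.00803607, -0.04639288]), 'grip_width': 0.09397919123006748} 0.0188
```

View pics/top0.png

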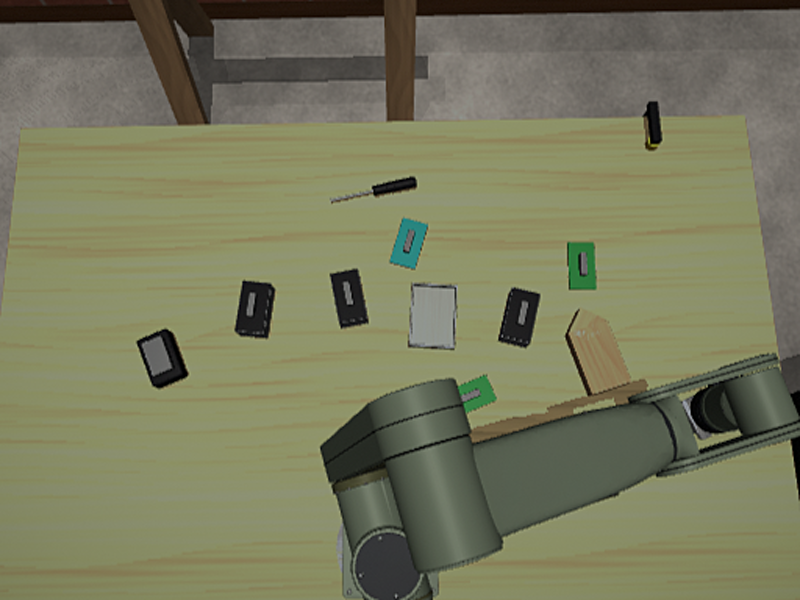

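View pics/scene0.png

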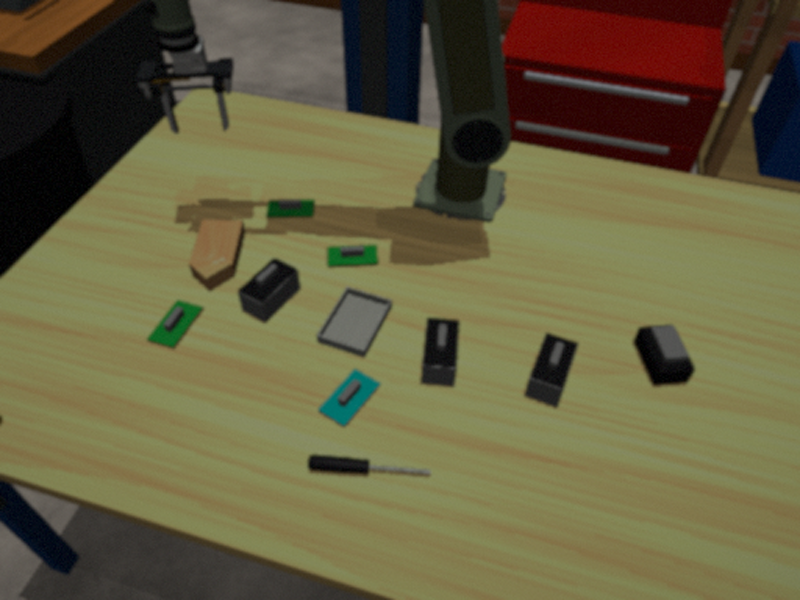

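Top view (800x600) shows three black-lidded boxes at (255,308), (349,297) and (519,317), with the tray at (433,316). The battery is at (162,358), the gusset at (597,350) and the driver at (375,190). The green lids at (582,266) and (478,394) and the turquoise lid at (408,243) are decoys. Next I measure the handles and lids in both views.

```bash
cat > h.py <<'E'
from workcell import r
import numpy as np, cv2
def cast(n,uv,z):
    c=r.camera_info(n);T=c["extrinsics"];d=T[:3,:3]@np.array([(uv[0]-c["cx"])/c["fx"],(uv[1]-c["cy"])/c["fy"],1.])
    return T[:3,3]+d*(z-T[2,3])/d[2]
def pix(n,p):
    c=r.camera_info(n);T=c["extrinsics"];q=T[:3,:3].T@(np.asarray(p,float)-T[:3,3])
    return np.array([c["cx"]+c["fx"]*q[0]/q[2],c["cy"]+c["fy"]*q[1]/q[2]])
def rectify(n,c,z,half=.12,s=.0005):
    # metric plan view of plane z: rows -> -x, cols -> -y
    k=int(2*half/s)
    w=np.array([[c[0]+half,c[1]+half],[c[0]+half,c[1]-half],[c[0]-half,c[1]-half],[c[0]-half,c[1]+half]])
    H=cv2.getPerspectiveTransform(np.float32([pix(n,[*p,z]) for p in w]),np.float32([[0,0],[k,0],[k,k],[0,k]]))
    return H,k,s,half
def handle(n,img,c,z=.079):
    """grey bar inside the black lid, seen on plane z"""
    H,k,s,half=rectify(n,c,z)
    p=cv2.warpPerspective(img,H,(k,k),flags=cv2.INTER_CUBIC)
    g=p.max(2);sat=p.max(2).astype(int)-p.min(2)
    dark=((g<75)&(sat<30)).astype(np.uint8)
    n_,l,st,ce=cv2.connectedComponentsWithStats(dark)
    j=max(range(1,n_),key=lambda i:st[i,4]-40*np.hypot(*(ce[i]-k/2)))
    cn=max(cv2.findContours((l==j).astype(np.uint8),cv2.RETR_EXTERNAL,cv2.CHAIN_APPROX_NONE)[0],key=cv2.contourArea)
    fill=cv2.drawContours(np.zeros((k,k),np.uint8),[cv2.convexHull(cn)],-1,1,-1)
    fill=cv2.erode(fill,np.ones((17,17)))
    t=cv2.threshold(g[fill>0].reshape(-1,1),0,255,cv2.THRESH_OTSU)[0]
    bar=((g>max(t,60))&(fill>0)).astype(np.uint8)
    n_,l,st,ce=cv2.connectedComponentsWithStats(bar)
    j=1+np.argmax(st[1:,4]);cb=cv2.findContours((l==j).astype(np.uint8),cv2.RETR_EXTERNAL,cv2.CHAIN_APPROX_NONE)[0][0]
    f=lambda q:(c[0]+half-q[1]*s,c[1]+half-q[0]*s)
    def rect(cc):
        (u,v),_,_=rr=cv2.minAreaRect(cc);b=cv2.boxPoints(rr);e=[b[1]-b[0],b[2]-b[1]];L=[np.linalg.norm(x) for x in e];m=e[int(np.argmax(L))]
        yaw=np.arctan2(-m[0],-m[1]);yaw=(yaw+np.pi/2)%np.pi-np.pi/2
        return np.round(f((u,v)),4),np.round(np.sort(L)*s*1000,1),round(np.degrees(yaw),1)
    cv2.drawContours(p,[cb],-1,(255,0,0),1);cv2.drawContours(p,[cn],-1,(0,255,0),1)
    return rect(cb),rect(cn),p,t
E
python3 - <<'E'
from h import *
P=[]
pa=[(255,300),(349,290),(519,312)]
im={n:r.grab_frame(n) for n in("top","scene")}
print([im["top"][int(y*.64),int(x*.64)] for x,y in pa],im["top"][316*64//100,433*64//100])
for q in pa:
    c=cast("top",(q[0]*.64,q[1]*.64),.079)
    print("seed",c.round(3))
    for n in("top","scene"):
        b,l,p,t=handle(n,im[n],c);print(n,"bar",b,"dark",l,t);P.append(p[100:380,100:380])
cv2.imwrite("pics/rect.png",cv2.resize(np.vstack([np.hstack(P[0::2]),np.hstack(P[1::2])])[:,:,::-1],(798,532)))
# tray
H,k,s,half=rectify("top",cast("top",(433*.64,316*.64),.022),.022)
E
```

```text
[array([4, 5, 5], dtype=uint8), array([118, 118, 117], dtype=uint8), array([30, 30, 31], dtype=uint8)] [144 149 143]
seed [0.503 0.273 0.079]
top bar (array([0.495 , 0.2835]), array([14.7, 51. ], dtype=float32), np.float32(-6.3)) dark (array([0.4839, 0.2738]), array([ 71.9, 118.3], dtype=float32), np.float32(-7.1)) 62.0
scene bar (array([0.4967, 0.2808]), array([14.3, 50.3], dtype=float32), np.float32(-7.4)) dark (array([0.5337, 0.2766]), array([ 57.9, 147.5], dtype=float32), np.float32(-6.9)) 47.0
seed [0.521 0.076 0.079]
top bar (array([0.5153, 0.0805]), array([14.7, 51.3], dtype=float32), np.float32(10.9)) dark (array([0.5042, 0.0775]), array([ 61.2, 120.9], dtype=float32), np.float32(10.4)) 69.0
scene bar (array([0.5174, 0.0782]), array([14.4, 51.1], dtype=float32), np.float32(10.3)) dark (array([0.5531, 0.0845]), array([ 57.9, 146.5], dtype=float32), np.float32(10.6)) 47.0
seed [ 0.467 -0.278  0.079]
top bar (array([ 0.4663, -0.2851]), array([14.5, 50.7], dtype=float32), np.float32(-14.5)) dark (array([ 0.4567, -0.2764]), array([ 65.9, 120.5], dtype=float32), np.float32(-15.4)) 67.0
scene bar (array([ 0.4676, -0.2876]), array([15. , 50.2], dtype=float32), np.float32(-13.8)) dark (array([ 0.5062, -0.2625]), array([ 95.6, 139.7], dtype=float32), np.float32(-15.6)) 47.0
```

View pics/rect.png

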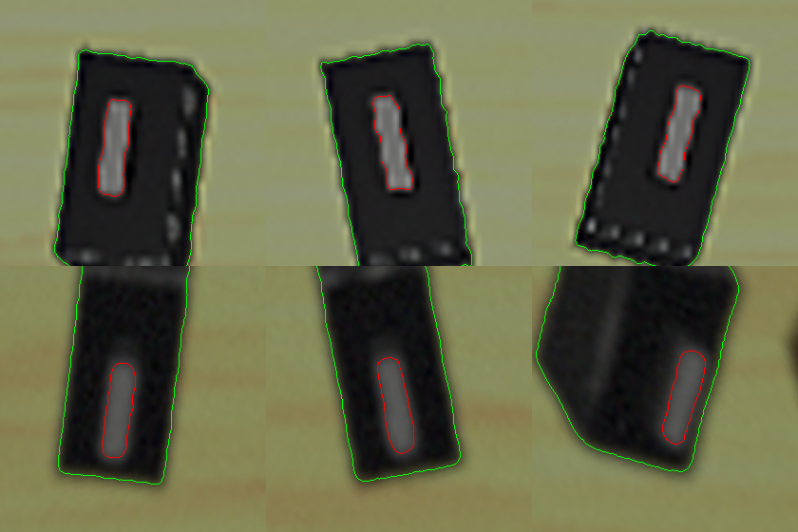

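All six bar outlines measure about 14 x 50 mm, and the two views agree within 3 mm. The three boxes are box1 (0.496,0.282) yaw -6.9°, box2 (0.516,0.079) yaw 10.6° and box3 (0.467,-0.286) yaw -14.5°. These have black lids, so they are the right ones. Next I measure the tray and plan the first move.

```bash
cat >> h.py <<'E'
def plan(x,y,z,yawdeg):
    """twist (deg about tool y), then shift (cm, tool axes after the twist) to TCP target"""
    o=r.observe();yaw=o["tcp_rot"][2];t=np.radians(yawdeg);d=np.array([x,y,z])-o["tcp_pos"]
    tw=-np.degrees((t-yaw+np.pi/2)%np.pi-np.pi/2);ny=yaw-np.radians(tw)
    print("t",round(o["time_s"],2),"tcp",o["tcp_pos"].round(4),"rot",np.degrees(o["tcp_rot"]).round(2),"F",o["wrist_force"].round(2),"w",round(o["grip_width"],4),"q",o["joint_positions"].round(2))
    print("twist",round(tw,2),"shift x,y,z cm",np.round(100*np.array([np.cos(ny)*d[0]+np.sin(ny)*d[1],-d[2],-np.sin(ny)*d[0]+np.cos(ny)*d[1]]),2))
B={1:(.496,.282,-6.9),2:(.5164,.0793,10.6),3:(.467,-.2864,-14.5)}
E
python3 - <<'E'
from h import *
for n,uv in(("top",(433*.64,316*.64)),("scene",(355*.64,321*.64))):
    c=cast(n,uv,.022);H,k,s,half=rectify(n,c,.022);p=cv2.warpPerspective(r.grab_frame(n),H,(k,k)).astype(int)
    m=((p.max(2)-p.min(2)<25)&(p.max(2)>0)).astype(np.uint8)
    N,l,st,ce=cv2.connectedComponentsWithStats(m);j=l[k//2,k//2]
    cn=max(cv2.findContours((l==j).astype(np.uint8),0,1)[0],key=cv2.contourArea);(u,v),wh,a=cv2.minAreaRect(cn)
    print(n,c[0]+half-v*s,c[1]+half-u*s,np.array(wh)*s,a)
plan(B[3][0],B[3][1],.0087,B[3][2])
E
```

```text
top 0.4761858096993932 -0.10023297348354766 [0.10183855 0.14560027] 4.803485870361328
scene 0.48571860676336137 -0.10070986522151558 [0.10526594 0.15251097] 4.39870548248291
t 0.3 tcp [ 0.2321 -0.5257  0.1803] rot [-9.0050e+01  1.0000e-02 -1.5618e+02] F [ 0.17 -0.26  0.54] w 0.0941 q [-1.31  0.21  1.54 -0.    1.39 -0.15]
twist 38.32 shift x,y,z cm [-16.75  17.16 -29.05]
```

Call:
apply_moves:
  rows:
    - [[0,0,0,9.58,1],[0,0,0,9.58,1],[0,0,0,9.58,1],[0,0,0,9.58,1],[-2.8,0,-4.84,0,1],[-2.8,0,-4.84,0,1],[-2.8,0,-4.84,0,1],[-2.8,0,-4.84,0,1],[-2.8,0,-4.84,0,1],[-2.75,0,-4.84,0,1]]
  grip_force: 30

```text
time_s: 1.55
tcp_pos: [0.4683, -0.2854, 0.1809]
tcp_rot: [-1.571, 0.0, 2.889]
wrist_force: [0.1, -1.5, 0.1]
grip_width: 0.0939
```

```bash
python3 -c "
from h import *
plan(B[3][0],B[3][1],.0087,B[3][2])"
```

```text
t 1.55 tcp [ 0.4683 -0.2854  0.1809] rot [-8.998e+01  3.000e-02  1.655e+02] F [ 0.15 -1.54  0.14] w 0.0939 q [-0.71  0.15  1.61 -0.    1.38  1.12]
twist -0.0 shift x,y,z cm [ 0.1  17.22  0.13]
```

Call:
apply_moves:
  rows:
    - [[0.1,4,0.1,0,1],[0,4,0,0,1],[0,4,0,0,1],[0,3,0,0,1],[0,1.5,0,0,1],[0,0.5,0,0,1],[0,0,0,0,0.2],[0,0,0,0,-0.2],[0,0,0,0,-0.2],[0,0,0,0,-0.2]]

```text
time_s: 2.8
tcp_pos: [0.4667, -0.2867, 0.0116]
tcp_rot: [-1.573, 0.001, 2.888]
wrist_force: [1.1, 3.8, 4.6]
grip_width: 0.0619
```

```bash
python3 -c "
from h import *
plan(B[3][0],B[3][1],.0087,B[3][2])"
```

```text
t 2.8 tcp [ 0.4667 -0.2867  0.0116] rot [-9.0100e+01  7.0000e-02  1.6545e+02] F [1.11 3.78 4.63] w 0.0619 q [-0.71  0.35  1.75  0.    1.04  1.11]
twist -0.05 shift x,y,z cm [-0.02  0.29 -0.04]
```

Call:
apply_moves:
  rows:
    - [[0,0,0,0,-0.3],[0,-0.5,0,0,-0.3],[0,-1,0,0,-0.3],[0,-1.5,0,0,-0.3],[0,-1,0,0,-0.3],[0,0,0,0,-0.3],[0,0,0,0,-0.3],[0,0,0,0,-0.3]]

```text
time_s: 3.8
tcp_pos: [0.4653, -0.2871, 0.0501]
tcp_rot: [-1.571, -0.001, 2.889]
wrist_force: [0.3, 0.4, -8.3]
grip_width: 0.0617
```

Call:
apply_moves:
  rows:
    - [[0,0,0,0,-0.3],[0,0,0,0,-0.3]]

```text
time_s: 4.05
tcp_pos: [0.4657, -0.2874, 0.0505]
tcp_rot: [-1.571, -0.001, 2.889]
wrist_force: [0.5, -0.5, -7.2]
grip_width: 0.0617
```

Box3 reads 7–8 N, which is about 0.75 kg and so the likely heavy one. I set it back down and heft the other two for comparison.

Call:
apply_moves:
  rows:
    - [[0,1.5,0,0,-0.3],[0,1.2,0,0,-0.3],[0,0.7,0,0,-0.3],[0,0.4,0,0,-0.3],[0,0.2,0,0,-0.3],[0,0,0,0,-0.3],[0,0,0,0,0.5],[0,0,0,0,1],[0,0,0,0,1],[0,0,0,0,1]]

```text
time_s: 5.3
tcp_pos: [0.4663, -0.2878, 0.011]
tcp_rot: [-1.57, 0.001, 2.889]
wrist_force: [0.8, 0.2, 0.2]
grip_width: 0.093
```

Call:
apply_moves:
  rows:
    - [[0,-2,0,0,1],[0,-5,0,0,1],[0,-5,0,0,1],[0,-3,0,0,1],[0,0,0,0,1]]

```text
time_s: 5.92
tcp_pos: [0.4679, -0.2892, 0.1639]
tcp_rot: [-1.568, 0.007, 2.889]
wrist_force: [0.0, -0.2, 0.3]
grip_width: 0.094
```

```bash
python3 -c "
from h import *
plan(B[2][0],B[2][1],.011,B[2][2])"
```

```text
t 5.92 tcp [ 0.4679 -0.2892  0.1639] rot [-89.82   0.37 165.51] F [ 0.05 -0.18  0.33] w 0.094 q [-0.71  0.16  1.63  0.    1.34  1.11]
twist -25.09 shift x,y,z cm [-11.55  15.29 -35.33]
```

Call:
apply_moves:
  rows:
    - [[0,0,0,-8.37,1],[0,0,0,-8.36,1],[0,0,0,-8.36,1],[-1.65,0,-5.05,0,1],[-1.65,0,-5.05,0,1],[-1.65,0,-5.05,0,1],[-1.65,0,-5.05,0,1],[-1.65,0,-5.05,0,1],[-1.65,0,-5.05,0,1],[-1.65,0,-5.03,0,1]]

```text
time_s: 7.18
tcp_pos: [0.513, 0.0827, 0.1582]
tcp_rot: [-1.571, -0.004, -2.957]
wrist_force: [0.3, 0.3, -0.7]
grip_width: 0.0941
```

Call:
apply_moves:
  rows:
    - [[0,0,0,0,1]]

```text
time_s: 7.3
tcp_pos: [0.5128, 0.0842, 0.1582]
tcp_rot: [-1.572, -0.004, -2.951]
wrist_force: [-0.5, -0.6, -0.5]
grip_width: 0.0942
```

```bash
python3 -c "
from h import *
plan(B[2][0],B[2][1],.011,B[2][2])"
```

```text
t 7.3 tcp [0.5128 0.0842 0.1582] rot [ -90.08   -0.22 -169.08] F [-0.45 -0.62 -0.46] w 0.0942 q [-0.    0.11  1.7   0.    1.33  1.38]
twist 0.32 shift x,y,z cm [-0.26 14.72  0.55]
```

Call:
apply_moves:
  rows:
    - [[-0.26,3,0.5,0.3,1],[0,4,0,0,1],[0,3.5,0,0,1],[0,2.5,0,0,1],[0,1.2,0,0,1],[0,0.5,0,0,1],[0,0,0,0,0.2],[0,0,0,0,-0.3],[0,0,0,0,-0.3],[0,0,0,0,-0.3]]

```text
time_s: 8.55
tcp_pos: [0.5187, 0.0775, 0.0147]
tcp_rot: [-1.572, 0.002, -2.962]
wrist_force: [-0.4, 2.7, 3.3]
grip_width: 0.0621
```

Call:
apply_moves:
  rows:
    - [[0,0,0,0,-0.3],[0,-0.5,0,0,-0.3],[0,-1,0,0,-0.3],[0,-1.5,0,0,-0.3],[0,-1,0,0,-0.3],[0,0,0,0,-0.3],[0,0,0,0,-0.3],[0,0,0,0,-0.3]]

```text
time_s: 9.55
tcp_pos: [0.5173, 0.0766, 0.0532]
tcp_rot: [-1.571, -0.001, -2.962]
wrist_force: [-0.3, 0.2, -2.8]
grip_width: 0.0619
```

Call:
apply_moves:
  rows:
    - [[0,0,0,0,-0.3],[0,0,0,0,-0.3]]

```text
time_s: 9.8
tcp_pos: [0.5177, 0.0766, 0.0535]
tcp_rot: [-1.571, -0.001, -2.962]
wrist_force: [-0.7, 0.5, -3.6]
grip_width: 0.0612
```

Box2 reads about 3.2 N, so it is light. I set it down and go to box1.

Call:
apply_moves:
  rows:
    - [[0,1.5,0,0,-0.3],[0,1.2,0,0,-0.3],[0,0.7,0,0,-0.3],[0,0.4,0,0,-0.3],[0,0.2,0,0,-0.3],[0,0,0,0,-0.3],[0,0,0,0,0.5],[0,0,0,0,1],[0,0,0,0,1],[0,0,0,0,1]]

```text
time_s: 11.05
tcp_pos: [0.5182, 0.0766, 0.0138]
tcp_rot: [-1.571, 0.0, -2.962]
wrist_force: [-0.2, 0.3, 0.1]
grip_width: 0.0933
```

Call:
apply_moves:
  rows:
    - [[0,-2,0,0,1],[0,-5,0,0,1],[0,-5,0,0,1],[0,-3,0,0,1],[0,0,0,0,1],[0,0,0,0,1]]

```text
time_s: 11.8
tcp_pos: [0.5168, 0.0766, 0.1621]
tcp_rot: [-1.571, -0.002, -2.962]
wrist_force: [-0.0, 0.8, -0.4]
grip_width: 0.0941
```

```bash
python3 -c "
from h import *
plan(B[1][0],B[1][1],.011,B[1][2])"
```

```text
t 11.8 tcp [0.5168 0.0766 0.1621] rot [-9.0030e+01 -1.4000e-01 -1.6971e+02] F [-0.04  0.77 -0.45] w 0.0941 q [-0.02  0.11  1.69 -0.    1.34  1.37]
twist 17.19 shift x,y,z cm [  4.53  15.11 -20.14]
```

Call:
apply_moves:
  rows:
    - [[0,0,0,8.6,1],[0,0,0,8.6,1],[1.13,0,-5.03,0,1],[1.13,0,-5.03,0,1],[1.13,0,-5.03,0,1],[1.14,0,-5.05,0,1],[0,0,0,0,1],[0,0,0,0,1]]

```text
time_s: 12.8
tcp_pos: [0.4959, 0.2811, 0.1615]
tcp_rot: [-1.568, -0.003, 3.022]
wrist_force: [0.1, 0.2, 0.1]
grip_width: 0.0941
```

```bash
python3 -c "
from h import *
plan(B[1][0],B[1][1],.011,B[1][2])"
```

```text
t 12.8 tcp [0.4959 0.2811 0.1615] rot [-89.86  -0.2  173.12] F [0.08 0.2  0.06] w 0.0941 q [ 0.36  0.22  1.57 -0.    1.36  2.06]
twist 0.02 shift x,y,z cm [-0.   15.05 -0.09]
```

Call:
apply_moves:
  rows:
    - [[0,3.5,0,0,1],[0,4,0,0,1],[0,3.5,0,0,1],[0,2.3,0,0,1],[0,1.2,0,0,1],[0,0.4,0,0,1],[0,0,0,0,0.2],[0,0,0,0,-0.3],[0,0,0,0,-0.3],[0,0,0,0,-0.3]]

```text
time_s: 14.05
tcp_pos: [0.4977, 0.2823, 0.0155]
tcp_rot: [-1.571, 0.001, 3.021]
wrist_force: [0.2, 0.3, 2.1]
grip_width: 0.0616
```

Call:
apply_moves:
  rows:
    - [[0,0,0,0,-0.3],[0,-0.5,0,0,-0.3],[0,-1,0,0,-0.3],[0,-1.5,0,0,-0.3],[0,-1,0,0,-0.3],[0,0,0,0,-0.3],[0,0,0,0,-0.3],[0,0,0,0,-0.3]]

```text
time_s: 15.05
tcp_pos: [0.4966, 0.2817, 0.0541]
tcp_rot: [-1.57, -0.001, 3.021]
wrist_force: [0.6, -0.6, -3.1]
grip_width: 0.0621
```

Call:
apply_moves:
  rows:
    - [[0,0,0,0,-0.3],[0,0,0,0,-0.3]]

```text
time_s: 15.3
tcp_pos: [0.497, 0.2819, 0.0544]
tcp_rot: [-1.571, -0.0, 3.021]
wrist_force: [-0.3, 0.3, -2.6]
grip_width: 0.0617
```

Call:
apply_moves:
  rows:
    - [[0,1.5,0,0,-0.3],[0,1.2,0,0,-0.3],[0,0.7,0,0,-0.3],[0,0.4,0,0,-0.3],[0,0.2,0,0,-0.3],[0,0,0,0,-0.3],[0,0,0,0,0.5],[0,0,0,0,1],[0,0,0,0,1],[0,0,0,0,1]]

```text
time_s: 16.55
tcp_pos: [0.4974, 0.282, 0.0148]
tcp_rot: [-1.571, 0.0, 3.021]
wrist_force: [-0.5, -0.1, 0.6]
grip_width: 0.0936
```

Call:
apply_moves:
  rows:
    - [[0,-2,0,0,1],[0,-5,0,0,1],[0,-5,0,0,1],[0,-5,0,0,1],[0,-3,0,0,1],[0,0,0,0,1]]

```text
time_s: 17.3
tcp_pos: [0.4993, 0.2828, 0.2181]
tcp_rot: [-1.574, 0.006, 3.021]
wrist_force: [-0.1, -0.3, 0.2]
grip_width: 0.0939
```

```bash
python3 - <<'E'
from h import *
im={n:r.grab_frame(n) for n in("top","scene")}
P=[]
for k in B:
    for n in im:
        try: b,l,p,t=handle(n,im[n],B[k]);print(k,n,b,l[1:])
        except Exception as e: print(k,n,"fail",e)
cv2.imwrite("pics/top2.png",cv2.resize(im["top"][100:280,60:420,::-1],(800,400),interpolation=cv2.INTER_CUBIC))
plan(.467,-.287,.06,-14.5)
E
```

```text
1 top (array([0.5154, 0.3185]), array([103.8, 161.5], dtype=float32), np.float32(-20.2)) (array([165.5, 239.7], dtype=float32), np.float32(-2.8))
1 scene (array([0.4779, 0.2821]), array([12. , 13.8], dtype=float32), np.float32(-45.0)) (array([ 60.7, 149.4], dtype=float32), np.float32(-7.4))
2 top (array([0.515 , 0.0772]), array([14.4, 50.7], dtype=float32), np.float32(10.3)) (array([ 61.3, 120.9], dtype=float32), np.float32(10.7))
2 scene (array([0.5163, 0.0746]), array([15., 51.], dtype=float32), np.float32(9.8)) (array([ 57.2, 146.3], dtype=float32), np.float32(10.5))
3 top (array([ 0.4653, -0.2862]), array([14.4, 50.9], dtype=float32), np.float32(-14.7)) (array([ 65.8, 120.7], dtype=float32), np.float32(-15.0))
3 scene (array([ 0.4666, -0.2884]), array([15.5, 50.8], dtype=float32), np.float32(-14.0)) (array([ 95.2, 138.4], dtype=float32), np.float32(-15.3))
t 17.4 tcp [0.4965 0.2817 0.2135] rot [-8.9960e+01 -8.0000e-02  1.7309e+02] F [-0.55  0.19 -0.55] w 0.0941 q [0.36 0.18 1.51 0.   1.46 2.06]
twist 7.59 shift x,y,z cm [-11.38  15.35  55.8 ]
```

View pics/top2.png

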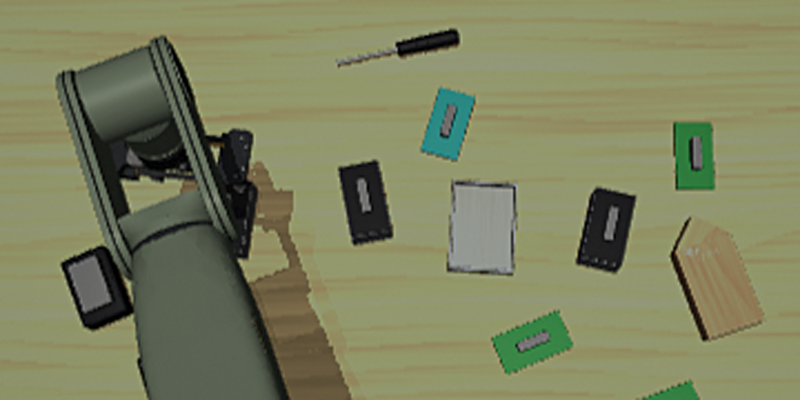

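Top view: boxes 2 and 3 stand upright and closed at (365,200) and (606,230). Box1 is under the arm. The hefts read 7.3–8 N for box3, 3.2 N for box2 and 2.9 N for box1, so box3 holds the chuck. The bench around (560,120) is clear for the lid, at about (0.625,-0.225).

Call:
apply_moves:
  rows:
    - [[0,0,0,7.6,1],[-1.14,0,5.58,0,1],[-1.14,0,5.58,0,1],[-1.14,0,5.58,0,1],[-1.14,0,5.58,0,1],[-1.14,0,5.58,0,1],[-1.14,0,5.58,0,1],[-1.14,0,5.58,0,1],[-1.14,0,5.58,0,1],[-1.14,0,5.58,0,1]]

```text
time_s: 18.65
tcp_pos: [0.4689, -0.2308, 0.2117]
tcp_rot: [-1.573, -0.005, 2.888]
wrist_force: [0.4, 0.4, -0.1]
grip_width: 0.0941
```

Call:
apply_moves:
  rows:
    - [[-1.14,2,5.58,0,0],[0,3,0,0,0],[0,2,0,0,0],[0,0,0,0,0]]

```text
time_s: 19.15
tcp_pos: [0.4648, -0.2846, 0.14]
tcp_rot: [-1.575, -0.009, 2.888]
wrist_force: [0.2, -0.0, -0.5]
grip_width: 0.0576
```

```bash
python3 -c "
from h import *
plan(.4662,-.2875,.0625,-14.6)
plan(.4662,-.2875,.0625,-14.6)"
```

```text
t 19.15 tcp [ 0.4648 -0.2846  0.14  ] rot [-90.25  -0.5  165.47] F [ 0.2  -0.02 -0.46] w 0.0576 q [-0.71  0.19  1.65  0.    1.31  1.12]
twist 0.07 shift x,y,z cm [-0.21  7.75  0.25]
t 19.15 tcp [ 0.4648 -0.2846  0.14  ] rot [-90.25  -0.5  165.47] F [ 0.2  -0.02 -0.46] w 0.0576 q [-0.71  0.19  1.65  0.    1.31  1.12]
twist 0.07 shift x,y,z cm [-0.21  7.75  0.25]
```

Call:
apply_moves:
  rows:
    - [[-0.2,2.5,0.2,0,0],[0,2.5,0,0,0],[0,0.5,0,0,-0.2],[0,0,0,0,-0.2],[0,0,0,0,-0.2]]

```text
time_s: 19.77
tcp_pos: [0.4701, -0.2899, 0.0911]
tcp_rot: [-1.57, 0.002, 2.889]
wrist_force: [0.3, 0.4, 0.2]
grip_width: 0.0377
```

```bash
python3 -c "
from h import *
plan(.4662,-.2875,.0625,-14.6)"
```

```text
t 19.77 tcp [ 0.4701 -0.2899  0.0911] rot [-8.994e+01  1.200e-01  1.655e+02] F [0.32 0.37 0.16] w 0.0377 q [-0.71  0.25  1.69 -0.    1.2   1.11]
twist 0.1 shift x,y,z cm [ 0.44  2.86 -0.13]
```

Call:
apply_moves:
  rows:
    - [[0.35,1.5,-0.1,0,-0.2],[0,0.9,0,0,-0.2],[0,0.35,0,0,-0.2],[0,0,0,0,-0.2]]
  grip_force: 20

```text
time_s: 20.27
tcp_pos: [0.4658, -0.2872, 0.0617]
tcp_rot: [-1.571, -0.001, 2.888]
wrist_force: [-0.7, 0.3, 0.9]
grip_width: 0.0373
```

```bash
python3 -c "
from h import *
plan(.4662,-.2875,.0625,-14.6)"
```

```text
t 20.27 tcp [ 0.4658 -0.2872  0.0617] rot [-9.0030e+01 -5.0000e-02  1.6549e+02] F [-0.66  0.34  0.86] w 0.0373 q [-0.71  0.28  1.72 -0.    1.15  1.11]
twist 0.09 shift x,y,z cm [-0.05 -0.08  0.02]
```

Positioned. I close on the bar and lift slowly.

Call:
apply_moves:
  rows:
    - [[0,0,0,0,-0.5],[0,0,0,0,-1],[0,0,0,0,-1],[0,0,0,0,-1],[0,-0.4,0,0,-1],[0,-1,0,0,-1],[0,-2,0,0,-1],[0,-2,0,0,-1],[0,-1,0,0,-1],[0,0,0,0,-1]]

```text
time_s: 21.52
tcp_pos: [0.4667, -0.288, 0.1274]
tcp_rot: [-1.57, 0.002, 2.888]
wrist_force: [-0.5, 1.4, -0.2]
grip_width: 0.0004
```

```bash
python3 -c "
from h import *
plan(.625,-.225,.0125,-14.5)
import cv2
cv2.imwrite('pics/s3.png',cv2.resize(r.grab_frame('scene')[90:290,60:330,::-1],(800,592),interpolation=cv2.INTER_CUBIC))"
```

```text
t 21.52 tcp [ 0.4667 -0.288   0.1274] rot [-8.9940e+01  1.2000e-01  1.6549e+02] F [-0.52  1.35 -0.21] w 0.0004 q [-0.71  0.2   1.67 -0.    1.27  1.11]
twist -0.01 shift x,y,z cm [-13.75  11.49 -10.06]
```

View pics/s3.png

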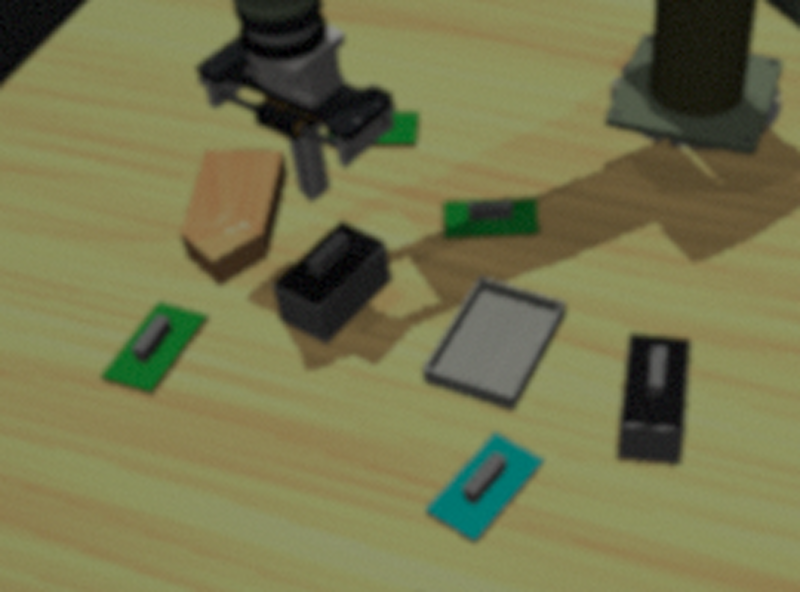

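The grip missed the bar (width 0) and the lid is still on box3 at (332,270). The lift probably began before the fingers had shut. I re-measure, then retry and check the width before lifting.

```bash
python3 - <<'E'
from h import *
for n in("top","scene"):
    try:
        b,l,p,t=handle(n,r.grab_frame(n),(.4662,-.2875));print(n,b,l)
    except Exception as e: print(n,e)
plan(.4662,-.2875,.0615,-14.6)
E
```

```text
top (array([ 0.5417, -0.3005]), array([22.6, 81. ], dtype=float32), np.float32(-6.3)) (array([ 0.5255, -0.3315]), array([110.4, 122.4], dtype=float32), np.float32(49.1))
scene attempt to get argmax of an empty sequence
t 21.68 tcp [ 0.4655 -0.2869  0.1254] rot [-9.0040e+01 -9.0000e-02  1.6549e+02] F [ 0.14 -0.67 -0.78] w 0.0002 q [-0.71  0.2   1.67  0.    1.27  1.11]
twist 0.09 shift x,y,z cm [-0.08  6.39  0.04]
```

Call:
apply_moves:
  rows:
    - [[0,0,0,0,-0.4],[0,0,0,0,-0.4],[0,0,0,0,-0.4],[0,0,0,0,-0.4],[0,0,0,0,-0.4]]

```text
time_s: 22.3
tcp_pos: [0.4661, -0.2874, 0.1263]
tcp_rot: [-1.571, -0.0, 2.888]
wrist_force: [0.1, 0.8, -0.2]
grip_width: 0.0283
```

```bash
python3 - <<'E'
from h import *
plan(.4662,-.2875,.0615,-14.6)
E
```

```text
t 22.3 tcp [ 0.4661 -0.2874  0.1263] rot [-90.    -0.   165.49] F [ 0.15  0.79 -0.2 ] w 0.0283 q [-0.71  0.2   1.67 -0.    1.27  1.11]
twist 0.09 shift x,y,z cm [-0.01  6.48  0.01]
```

```bash
python3 - <<'E'
from h import *
im=r.grab_frame("scene")
print(pix("scene",(.4662,-.2875,.079)))
c=im[155:195,155:190].astype(int).max(2)
m=(c>48)&(c<110);print(c[::3,::3])
E
```

```text
[170.32563405 173.57236369]
[[102 133  93 138 125  56  63 136 144 145 146 143]
 [119 144 143 142 139  80 131 146 141 142 143 143]
 [136 145 145 146 142 139 142 142 144 143 143 141]
 [144 144 147 146 146 145 137 121 142 143 144 145]
 [147 147 140 142 144 125  54  20  63 121 145 145]
 [141 142 141 142 121  43  47  41  16  16  57 122]
 [143 142 144 119  40  47  41  28  19  12  13  47]
 [142 143 116  34  48  37  29  13   9  16  36  33]
 [124  77  16  29  40  30   9   8  14  28  34  28]
 [ 58  15   7  18  29  11   9   8  24  29  26  31]
 [ 16  17  13  12  10   8  14  25  28  31  29  28]
 [ 36  23  12   9  13  12  32  28  32  31  26 101]
 [ 35  37  39  20  17  33  32  26  30  31  90 142]
 [ 40  37  33  37  40  31  30  31  29  72  97 136]]
```

Call:
apply_moves:
  rows:
    - [[0,2,0,0,-0.2],[0,2,0,0,-0.2],[0,1.6,0,0,-0.2],[0,0.6,0,0,-0.2],[0,0.3,0,0,-0.2],[0,0,0,0,-0.2]]

```text
time_s: 23.1
tcp_pos: [0.4664, -0.2877, 0.0616]
tcp_rot: [-1.57, 0.001, 2.888]
wrist_force: [0.3, 0.1, 0.1]
grip_width: 0.0374
```

Call:
apply_moves:
  rows:
    - [[0,0,0,0,-1],[0,0,0,0,-1],[0,0,0,0,-1],[0,0,0,0,-1]]

```text
time_s: 23.6
tcp_pos: [0.4661, -0.2874, 0.0614]
tcp_rot: [-1.571, 0.0, 2.888]
wrist_force: [-0.5, -0.3, 0.6]
grip_width: 0.0012
```

The width reached about 0 again without contact, so I look at it now.

```bash
python3 - <<'E'
from h import *
a=cv2.resize(r.grab_frame("scene")[120:220,120:230,::-1],(440,400),interpolation=cv2.INTER_CUBIC)
b=cv2.resize(r.grab_frame("top")[160:240,300:370,::-1],(350,400),interpolation=cv2.INTER_CUBIC)
cv2.imwrite("pics/s4.png",np.hstack([a,b]))
for z in(.0614,.079): print(pix("scene",(.4661,-.2874,z)),pix("top",(.4661,-.2874,z)))
print(r.observe()["grip_width"])
E
```

```text
[171.1737389  177.60222174] [334.21218733 200.93474418]
[170.36972143 173.55723674] [335.10507672 199.77514449]
0.0006390428306141883
```

View pics/s4.png

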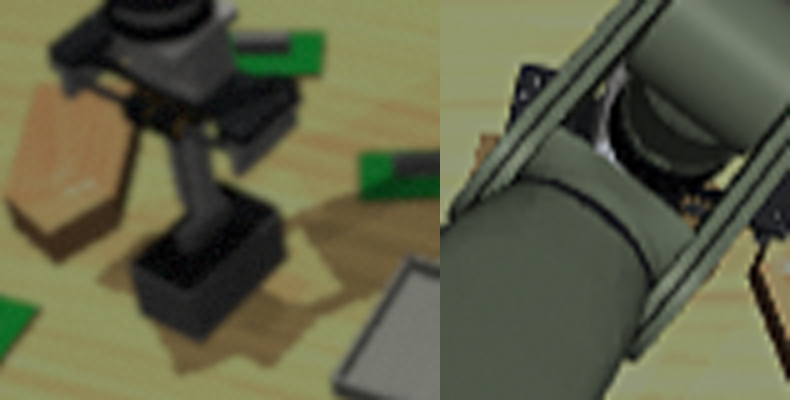

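```bash
python3 - <<'E'
from h import *
for z in(.126,.135,.145): print(pix("scene",(.466,-.2875,z)))
o=r.observe();print(o["wrist_force"],o["torque"])
E
```

```text
[168.1209377  162.29792901]
[167.67866907 160.07319153]
[167.18146415 157.57210876]
[ 0.15244089  0.43313994 -1.14041693] [ 0.03250908  0.04381322 -0.00906377]
```

Call:
apply_moves:
  rows:
    - [[0,-0.3,0,0,-1],[0,-1,0,0,-1],[0,-1.5,0,0,-1],[0,0,0,0,-1],[0,0,0,0,-1]]

```text
time_s: 24.32
tcp_pos: [0.4662, -0.2875, 0.0896]
tcp_rot: [-1.571, 0.001, 2.888]
wrist_force: [0.7, 0.4, -0.1]
grip_width: 0.0004
```

```bash
python3 - <<'E'
from h import *
a=cv2.resize(r.grab_frame("scene")[120:220,120:230,::-1],(770,700)[:2],interpolation=cv2.INTER_CUBIC)[:600]
cv2.imwrite("pics/s5.png",a)
o=r.observe();print(o["wrist_force"],o["torque"],o["tcp_pos"],o["grip_width"])
print((pix("scene",o["tcp_pos"])-[120,120])*7)
E
```

```text
[ 0.22301762 -0.22089252 -0.28394447] [ 0.06613456  0.03008138 -0.0042896 ] [ 0.46590427 -0.28730076  0.08916655] 0.00047065942721175133
[349.68569219 358.0174584 ]
```

View pics/s5.png

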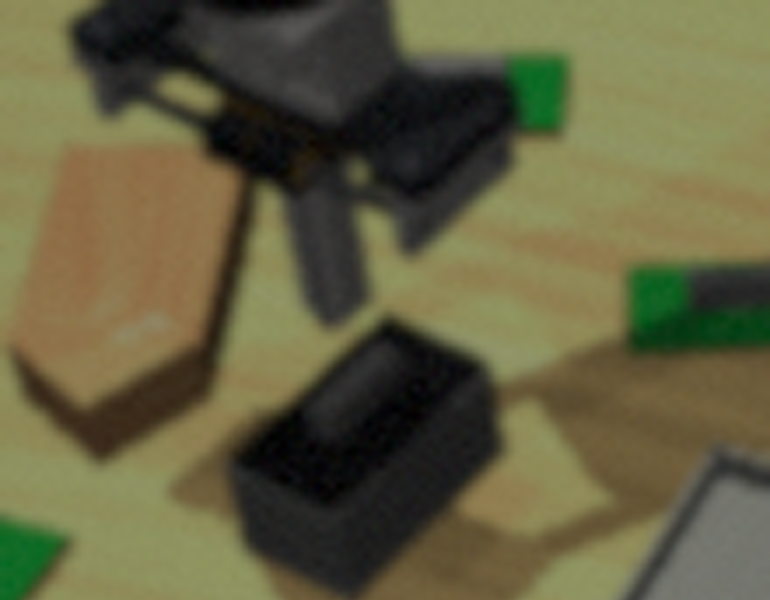

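The fingertips appear about 20 mm above the reported TCP: the tip is seen at (332,325) but predicted at (350,358). That explains the misses, because the shut fingers passed over the bar top. I check this against the first picture, where the gripper was open.

```bash
python3 - <<'E'
from h import *
for z in(.18,.19,.2,.21): print(z,pix("scene",(.2321,-.5255,z))/.64)
print("finger ends z=.18", [pix("scene",np.array([.2321,-.5255,.18])+s*.047*np.array([-np.sin(-2.7257),np.cos(-2.7257),0]))/.64 for s in(-1,1)])
for z in(.089,.11):print((pix("scene",(.4659,-.2873,z))-120)*7)
E
```

```text
0.18 [203.47807511 139.99255601]
0.19 [202.47323647 135.94587464]
0.2 [201.45734334 131.85467473]
0.21 [200.43021231 127.71821758]
finger ends z=.18 [array([225.87637449, 138.74461177]), array([180.92969017, 141.24886241])]
[349.74591447 358.28525897]
[342.79663217 323.29409725]
```

In the first picture too, the open finger ends at (174,132) and (226,130) project to z≈0.20, against the reported 0.18. So the real tips sit about 20 mm above the reported TCP, and I go down to TCP z≈0.046 for the bar.

Call:
apply_moves:
  rows:
    - [[0,0,0,0,-0.2],[0,0,0,0,-0.2],[0,0,0,0,-0.2],[0,0,0,0,-0.2],[0,0,0,0,-0.2],[0,2,0,0,-0.2],[0,1.3,0,0,-0.2],[0,0.6,0,0,-0.2],[0,0.4,0,0,-0.2],[0,0,0,0,-0.2]]

```text
time_s: 25.62
tcp_pos: [0.4661, -0.2875, 0.0463]
tcp_rot: [-1.571, -0.0, 2.888]
wrist_force: [0.4, 0.6, -0.2]
grip_width: 0.0375
```

Call:
apply_moves:
  rows:
    - [[0,0,0,0,-1],[0,0,0,0,-1],[0,0,0,0,-1],[0,0,0,0,-1],[0,0,0,0,-1]]

```text
time_s: 26.25
tcp_pos: [0.4663, -0.2876, 0.0466]
tcp_rot: [-1.571, 0.001, 2.888]
wrist_force: [-0.3, -0.1, 1.2]
grip_width: 0.0137
```

Bar gripped (13.7 mm). I lift gently and check.

Call:
apply_moves:
  rows:
    - [[0,-0.4,0,0,-1],[0,-0.8,0,0,-1],[0,-1.5,0,0,-1],[0,-2,0,0,-1],[0,-2,0,0,-1],[0,-1.3,0,0,-1],[0,0,0,0,-1],[0,0,0,0,-1]]

```text
time_s: 27.25
tcp_pos: [0.4656, -0.287, 0.1257]
tcp_rot: [-1.571, -0.001, 2.888]
wrist_force: [-0.1, 0.1, -0.6]
grip_width: 0.0135
```

```bash
python3 - <<'E'
from h import *
plan(.625,-.225,-.0044,-14.5)
cv2.imwrite("pics/s6.png",cv2.resize(r.grab_frame("scene")[100:240,100:290,::-1],(760,560),interpolation=cv2.INTER_CUBIC))
E
```

```text
t 27.25 tcp [ 0.4656 -0.287   0.1257] rot [-9.0030e+01 -6.0000e-02  1.6549e+02] F [-0.09  0.1  -0.59] w 0.0135 q [-0.71  0.2   1.67 -0.    1.27  1.11]
twist -0.01 shift x,y,z cm [-13.88  13.01 -10.  ]
```

View pics/s6.png

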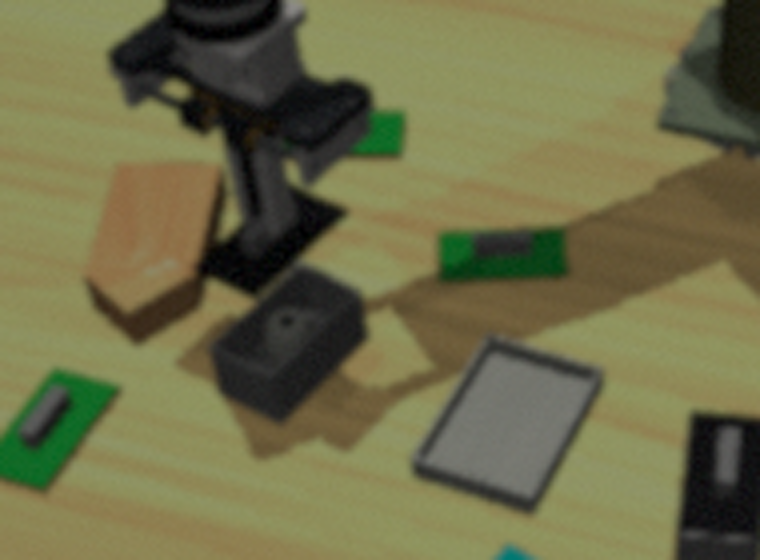

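The picture shows the lid hanging from the fingers at (270,245) and box3 open with the chuck inside at (287,320). I carry the lid to the free spot.

Call:
apply_moves:
  rows:
    - [[-2,0,-1.45,0,-1],[-3.5,0,-2.5,0,-1],[-3.5,0,-2.5,0,-1],[-3,0,-2.15,0,-1],[-1.9,0,-1.4,0,-1],[0,0,0,0,-1],[0,3,0,0,-1],[0,3,0,0,-1],[0,3,0,0,-1],[0,2,0,0,-1]]

```text
time_s: 28.55
tcp_pos: [0.6233, -0.2253, 0.0138]
tcp_rot: [-1.571, -0.004, 2.888]
wrist_force: [-0.2, 0.8, -2.8]
grip_width: 0.0138
```

Call:
apply_moves:
  rows:
    - [[0,1,0,0,-1],[0,0.5,0,0,-1],[0,0,0,0,-1]]

```text
time_s: 28.92
tcp_pos: [0.6261, -0.2257, 0.0018]
tcp_rot: [-1.571, 0.001, 2.888]
wrist_force: [0.6, 0.0, -0.8]
grip_width: 0.0138
```

```bash
python3 - <<'E'
from h import *
plan(.625,-.225,-.0044,-14.5)
E
```

```text
t 28.93 tcp [ 0.6261 -0.2257  0.0018] rot [-8.9980e+01  6.0000e-02  1.6549e+02] F [ 0.55  0.04 -0.82] w 0.0138 q [-0.48  0.57  1.43 -0.    1.13  1.35]
twist -0.01 shift x,y,z cm [ 0.13  0.62 -0.04]
```

Call:
apply_moves:
  rows:
    - [[0,0.25,0,0,-1],[0,0.25,0,0,-1],[0,0.1,0,0,-1],[0,0,0,0,-1]]

```text
time_s: 29.42
tcp_pos: [0.6258, -0.2254, -0.0043]
tcp_rot: [-1.571, 0.0, 2.888]
wrist_force: [-0.8, 0.6, 1.2]
grip_width: 0.0136
```

Call:
apply_moves:
  rows:
    - [[0,0,0,0,-0.6],[0,0,0,0,-0.3],[0,0,0,0,-0.2],[0,0,0,0,-0.2],[0,-1,0,0,-0.2],[0,-3,0,0,0],[0,-4,0,0,0.2],[0,-5,0,0,0.2],[0,0,0,0,0.2]]

```text
time_s: 30.55
tcp_pos: [0.63, -0.2275, 0.1327]
tcp_rot: [-1.568, 0.013, 2.888]
wrist_force: [0.0, -0.3, 1.5]
grip_width: 0.0563
```

```bash
python3 - <<'E'
from h import *
plan(.467,-.2875,.02,-14.5)
im={n:r.grab_frame(n) for n in("top","scene")}
for n in im: print(n,(pix(n,(.466,-.2875,.05))),pix(n,(.625,-.225,.028)))
a=cv2.resize(im["scene"][130:230,120:260,::-1],(560,400),interpolation=cv2.INTER_CUBIC)
b=cv2.resize(im["top"][130:230,290:350,::-1],(240,400),interpolation=cv2.INTER_CUBIC)
cv2.imwrite("pics/s7.png",np.hstack([a,b]))
E
```

```text
t 30.55 tcp [ 0.63   -0.2275  0.1327] rot [-89.84   0.72 165.5 ] F [ 0.04 -0.28  1.54] w 0.0563 q [-0.48  0.43  1.35  0.    1.35  1.35]
twist -0.0 shift x,y,z cm [14.28 11.27  9.89]
top [333.67608938 201.70130184] [311.77923547 158.23606795]
scene [171.66958065 180.14861647] [169.40887536 228.34577625]
```

View pics/s7.png

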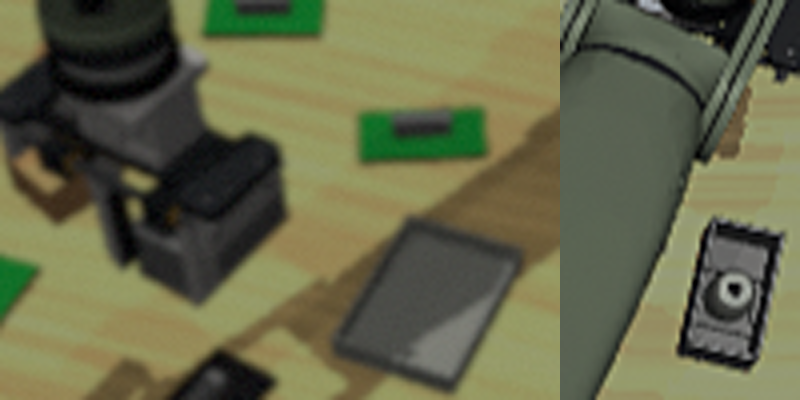

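In the top crop the open box shows the chuck's top centre at crop (736,290), i.e. pixel (334,202.5). The prediction was (333.7,201.7), so the chuck is at about (0.465,-0.288). The 12.5 mm fingers don't fit beside it across the box, so I turn the jaws 90° to lie along the box.

Call:
apply_moves:
  rows:
    - [[4.7,0,3.3,-5,0.3],[4.7,0,3.3,-5,0.3],[4.7,0,3.3,0,0.3],[0,0,0,-10,0.3],[0,0,0,-10,0.3],[0,0,0,-10,0.3],[0,0,0,-10,0.3],[0,0,0,-10,0.3],[0,0,0,-10,0.3],[0,0,0,-10,0.3]]

```text
time_s: 31.9
tcp_pos: [0.4692, -0.2983, 0.1228]
tcp_rot: [-1.575, 0.001, -1.993]
wrist_force: [-0.3, 0.3, -0.1]
grip_width: 0.0614
```

Call:
apply_moves:
  rows:
    - [[0,0,0,-10,0.3],[0,0,0,0,0.3],[0,0,0,0,0.3]]

```text
time_s: 32.28
tcp_pos: [0.47, -0.299, 0.1241]
tcp_rot: [-1.573, 0.001, -1.826]
wrist_force: [1.2, 0.3, 0.1]
grip_width: 0.0608
```

```bash
python3 - <<'E'
from h import *
plan(.465,-.288,0.0,75.5)
E
```

```text
t 32.27 tcp [ 0.47   -0.299   0.1241] rot [-9.0120e+01  6.0000e-02 -1.0465e+02] F [1.17 0.29 0.11] w 0.0608 q [-0.72  0.22  1.64  0.    1.28 -0.47]
twist -0.15 shift x,y,z cm [-0.94 12.41 -0.76]
```

Call:
apply_moves:
  rows:
    - [[-0.94,0,-0.75,-0.15,0.3],[0,3,0,0,0.3],[0,2.5,0,0,0.3],[0,0.5,0,0,0.3],[0,0,0,0,0.3],[0,0,0,0,0.3]]
  grip_force: 40

```text
time_s: 33.02
tcp_pos: [0.4666, -0.2892, 0.0666]
tcp_rot: [-1.569, -0.001, -1.821]
wrist_force: [-0.3, 0.4, -0.7]
grip_width: 0.0609
```

```bash
python3 - <<'E'
from h import *
plan(.465,-.288,0.0,75.5)
E
```

```text
t 33.02 tcp [ 0.4666 -0.2892  0.0666] rot [-8.9880e+01 -6.0000e-02 -1.0436e+02] F [-0.27  0.38 -0.7 ] w 0.0609 q [-0.71  0.27  1.71  0.    1.15 -0.46]
twist 0.14 shift x,y,z cm [-0.08  6.66 -0.19]
```

Call:
apply_moves:
  rows:
    - [[-0.08,1.5,-0.1,0,0.3],[0,2,0,0,0.3],[0,1.5,0,0,0.3],[0,0.8,0,0,0.3],[0,0.4,0,0,0.3],[0,0.3,0,0,0.3],[0,0,0,0,0.3],[0,0,0,0,0.3]]

```text
time_s: 34.02
tcp_pos: [0.4654, -0.2879, 0.0007]
tcp_rot: [-1.57, -0.0, -1.821]
wrist_force: [-0.3, -1.1, 0.3]
grip_width: 0.0613
```

Call:
apply_moves:
  rows:
    - [[0,0,0,0,-0.2],[0,0,0,0,-0.4],[0,0,0,0,-0.4],[0,0,0,0,-0.4],[0,0,0,0,-0.4]]

```text
time_s: 34.65
tcp_pos: [0.4655, -0.2878, 0.0005]
tcp_rot: [-1.57, -0.0, -1.821]
wrist_force: [1.6, -0.5, 0.7]
grip_width: 0.0387
```

Call:
apply_moves:
  rows:
    - [[0,0,0,0,-0.5],[0,-0.4,0,0,-0.5],[0,-0.8,0,0,-0.5],[0,0,0,0,-0.5],[0,0,0,0,-0.5]]

```text
time_s: 35.28
tcp_pos: [0.4646, -0.2873, 0.0121]
tcp_rot: [-1.572, 0.0, -1.821]
wrist_force: [-1.0, 0.7, -5.1]
grip_width: 0.0389
```

```bash
python3 - <<'E'
from h import *
plan(.48,-.10,0.0005,75.5)
E
```

```text
t 35.27 tcp [ 0.4646 -0.2873  0.0121] rot [-9.0050e+01  2.0000e-02 -1.0435e+02] F [-0.99  0.72 -5.08] w 0.0389 q [-0.71  0.35  1.75 -0.    1.05 -0.46]
twist 0.15 shift x,y,z cm [-18.52   1.16  -3.2 ]
```

Holding the chuck: -5.1 N and width stable. I lift clear and carry it to the tray.

Call:
apply_moves:
  rows:
    - [[0,-1,0,0,-0.5],[0,-2,0,0,-0.5],[0,-3,0,0,-0.5],[0,-1.5,0,0,-0.5],[0,-0.5,0,0,-0.5],[-2,0,-0.35,0,-0.5],[-4,0,-0.7,0,-0.5],[-5,0,-0.85,0,-0.5],[-4,0,-0.7,0,-0.5],[-2.5,0,-0.4,0,-0.5]]

```text
time_s: 36.52
tcp_pos: [0.4773, -0.1067, 0.0905]
tcp_rot: [-1.575, 0.002, -1.819]
wrist_force: [-0.2, -1.0, -5.2]
grip_width: 0.0388
```

Call:
apply_moves:
  rows:
    - [[-1,0,-0.2,0,-0.5],[0,0,0,0,-0.5],[0,0,0,0,-0.5]]

```text
time_s: 36.9
tcp_pos: [0.4797, -0.1011, 0.0921]
tcp_rot: [-1.571, -0.0, -1.822]
wrist_force: [0.3, 0.9, -4.8]
grip_width: 0.0386
```

```bash
python3 - <<'E'
from h import *
plan(.48,-.10,0.0005,75.5)
E
```

```text
t 36.9 tcp [ 0.4797 -0.1011  0.0921] rot [-9.001e+01 -3.000e-02 -1.044e+02] F [ 0.33  0.86 -4.79] w 0.0386 q [-0.38  0.12  1.84 -0.    1.18 -0.13]
twist 0.1 shift x,y,z cm [-0.11  9.16 -0.  ]
```

Call:
apply_moves:
  rows:
    - [[0,1.5,0,0,-0.5],[0,2.5,0,0,-0.5],[0,2,0,0,-0.5],[0,1.2,0,0,-0.5],[0,0.8,0,0,-0.5],[0,0.4,0,0,-0.5],[0,0.3,0,0,-0.5],[0,0,0,0,-0.5],[0,0,0,0,-0.5]]

```text
time_s: 38.02
tcp_pos: [0.4803, -0.1005, 0.0057]
tcp_rot: [-1.57, -0.0, -1.821]
wrist_force: [-0.6, 0.4, -4.3]
grip_width: 0.039
```

```bash
python3 - <<'E'
from h import *
plan(.48,-.10,0.0005,75.5)
E
```

```text
t 38.02 tcp [ 0.4803 -0.1005  0.0057] rot [-8.9940e+01 -1.0000e-02 -1.0435e+02] F [-0.57  0.38 -4.29] w 0.039 q [-0.38  0.25  1.89 -0.    0.99 -0.13]
twist 0.15 shift x,y,z cm [-0.05  0.52 -0.05]
```

Call:
apply_moves:
  rows:
    - [[0,0.2,0,0,-0.5],[0,0.15,0,0,-0.5],[0,0.1,0,0,-0.5],[0,0,0,0,-0.5],[0,0,0,0,-0.5]]

```text
time_s: 38.65
tcp_pos: [0.4799, -0.1004, 0.0007]
tcp_rot: [-1.571, 0.0, -1.821]
wrist_force: [0.2, -0.2, -3.9]
grip_width: 0.0392
```

Call:
apply_moves:
  rows:
    - [[0,0.1,0,0,-0.5],[0,0,0,0,-0.5],[0,0,0,0,-0.5]]

```text
time_s: 39.02
tcp_pos: [0.4801, -0.1005, 0.0004]
tcp_rot: [-1.57, -0.0, -1.821]
wrist_force: [-2.4, 1.3, 4.3]
grip_width: 0.0391
```

Contact at the expected height: Fz went from -3.9 to +4.3. I release, rise and move clear.

Call:
apply_moves:
  rows:
    - [[0,0,0,0,-0.1],[0,0,0,0,0.1],[0,0,0,0,0.3],[0,0,0,0,0.3],[0,-1,0,0,0.3],[0,-3,0,0,0.3],[0,-5,0,0,0.3],[0,-5,0,0,0.3],[0,-3,0,0,0.3],[0,0,0,0,0.3]]

```text
time_s: 40.28
tcp_pos: [0.4823, -0.1014, 0.1734]
tcp_rot: [-1.563, -0.001, -1.821]
wrist_force: [-0.0, -0.5, 0.9]
grip_width: 0.061
```

Call:
apply_moves:
  rows:
    - [[3,0,4,0,0.3],[3,0,4,0,0.3],[4,0,4,0,0.3],[5,0,3,0,0.3],[5,0,3,0,0.3],[5,0,0,0,0.3],[0,0,0,0,0.3],[0,0,0,0,0.3]]

```text
time_s: 41.28
tcp_pos: [0.5914, -0.3861, 0.1677]
tcp_rot: [-1.574, 0.002, -1.822]
wrist_force: [-0.5, -0.3, 0.0]
grip_width: 0.0609
```

```bash
python3 - <<'E'
from h import *
plan(.48,-.10,0.0005,75.5)
im={n:r.grab_frame(n) for n in("top","scene")}
a=cv2.resize(im["scene"][130:290,90:370,::-1],(700,400),interpolation=cv2.INTER_CUBIC)
b=cv2.resize(im["top"][130:240,130:400,::-1],(491,200),interpolation=cv2.INTER_CUBIC)
b=cv2.copyMakeBorder(b,0,0,0,209,0)
cv2.imwrite("pics/s8.png",np.vstack([a,b]))
E
```

```text
t 41.27 tcp [ 0.5914 -0.3861  0.1677] rot [ -90.17    0.13 -104.38] F [-0.49 -0.26  0.01] w 0.0609 q [-0.7   0.5   1.19  0.    1.46 -0.45]
twist 0.12 shift x,y,z cm [-24.91  16.72 -17.95]
```

View pics/s8.png

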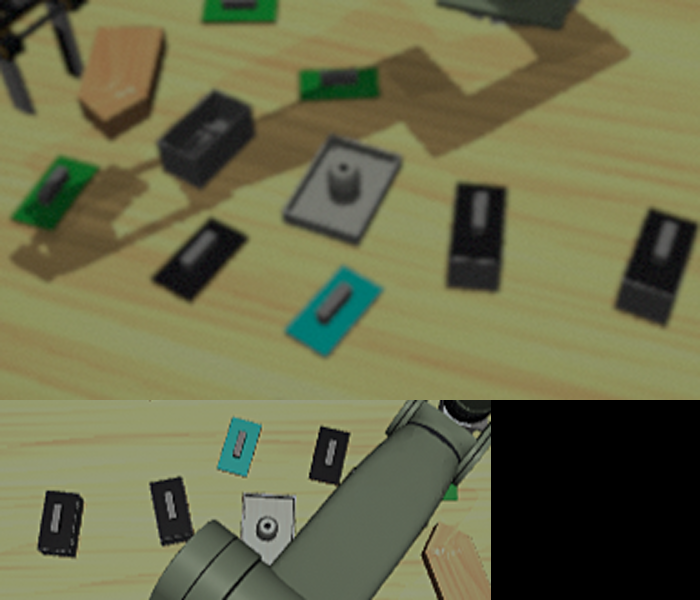

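The picture shows the chuck upright in the tray at (343,182) and the black lid flat, handle up, at (200,258). The opened box3 stands empty at (207,138). Boxes 2 and 1 are closed and upright at (478,235) and (658,265), and the bystanders look untouched. I hand in.

```bash
python3 -c "
from workcell import r
print(r.close_job())"
```

```text
the job is handed in; nothing more can be done
None
```

The chuck is in the tray and the job was handed in at about 41 s, with the gripper clear of everything.

- **Hefting:** I lifted all three boxes and set each back upright. They read about 7–8 N (the box at y≈-0.29), 3.2 N and 2.9 N, so I opened only the first.
- **Lid and chuck:** I laid its lid flat on the bench, handle up, at about (0.625, -0.225). I then lifted the chuck out with the jaws turned along the box and lowered it into the tray until it touched the floor, then released it.
- **Last picture:** The chuck stands upright in the tray, the lid lies flat, and the other two boxes are closed and upright. The bystanders in view looked untouched; the battery and driver were outside that crop and not re-checked.
- **What disagreed:** The real fingertips sit about 20 mm above the reported TCP. My first two tries at the lid handle therefore closed on empty air, touching nothing. I allowed for the offset from then on. The chuck also gripped at 39 mm instead of 40 mm, but it did not slip.
- **Box shift:** By camera, the middle box (y≈0.08) ended 3–4 mm from where it stood. The opened box stayed within measurement error, and the third was not re-measured after it was set down.

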